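Home the fine-focus knob, count five clicks up and clamp it

ROBOT

A 6-joint arm with a two-finger parallel gripper is mounted at the origin on the work surface. World frame = base frame: x ahead of the robot, y to its left, z up, the work surface at z = 0. Lengths are in mm, angles in rad, forces in N, time in s.
With the tool pointing down it reaches from about 375 to 925 mm from the base axis. Payload 5.7 kg.
Tool frame: the origin (TCP) lies at the centre of the arm's flange, where the gripper is bolted on; the fingertips stand 173 mm ahead of it and the grasp point (between the pads) lies bot.hold_point_z ahead of it (bot.hold_point_z is the distance from the TCP to the grasp point, in mm); z points along the fingers, y is the line along which they close (so a half turn about z gives the same grasp; the last joint's range is limited). The gripper opens to 85 mm and grips with 20 to 120 N. Pads are 22 mm wide; open, the fingers measure 114 mm over their backs; the gripper's body (76 mm by 85 mm) begins 54 mm behind the grasp point. The pads swing forward as they close: fully open they stand 13 mm farther back than shut.
Start: joints at [-1.215, 0.359, 1.51, -0, 1.272, -0.115], TCP at [272.147, -534.716, 404.667] pointing down, gripper open.
Joint ranges: [-2.97, 2.97], [-1.01, 2.36], [0.21, 2.38], [-0.96, 4.11], [0.2, 2.71], [-2.98, 2.98]. Speed limits (rad/s): [2.39, 2.39, 3.14, 3.14, 3.14, 3.14].

INTERFACE

Orientations are given as a rotation vector (axis times angle).
In Python, from cell import bot gives the robot as it stands. Calls block until the motion is done:
- bot.move_ptp(position, orientation): joint-space move of the TCP to a pose.
- bot.movel(position, velocity=150, frame=None): straight line of the TCP; frame=None keeps the orientation; velocity is the mean speed in mm/s.
- bot.set_joints(angles): joint-space move.
- bot.grip(opening, grip_force=None): finger opening in mm; grip_force is the grip in N (None keeps the last); returns when the fingers have stopped.
- bot.wait(seconds).
- bot.ik(position, orientation): joint angles nearest the present ones, or None.
- bot.capture(name): name is "side" or "top"; returns a dict with "image" (400x640x3 uint8, red, green, blue), "camera_matrix" (3x3 intrinsics, pixels), "eye" and "rotation" of the camera in the world. Camera axes: x right, y up, looking along -z (the intrinsics and any distortion apply to the point x, -y, -z); pixel columns grow to the right and rows downward; lengths in mm; the calibration is good to about 2 mm. A picture is of the moment at which its call begins. There is no depth.
A pose or a line that the arm cannot do raises bot.Unreachable and nothing moves.
- bot.hand_in(): hands the job in; it is judged then, once.
Trained networks look in a picture, given as the dict that the camera call returned (one of the last four; its "shot" number tells which), for a name from the list of things; names that differ only in an ending like _2 or _b are one class to them, and where a whole thing is asked for, a point or a joint stands for the part that bears it (a point fixed in the world has none). Each returns a list of dicts, best first, with "p" (0 to 1); they miss things now and then, are a little off and sometimes report something else, mostly with a low value. They report only what shows in the picture. A call takes as long as a camera call.
- bot.look_for(picture, target): "pixel" ([column, row] in pixels, amid what is visible of it).
- bot.place_of(picture, target): "pixel" ([column, row] in pixels: a listed point, or the origin of a listed thing).
Readings, each from a call of its own:
- bot.read_time_s(): time.
- bot.read_joints(): joint angles.
- bot.read_qvel(): joint speeds.
- bot.read_joint_torque(): joint torques, N m.
- bot.read_ee_pos(): TCP position.
- bot.read_orientation(): TCP orientation.
- bot.read_wrist_force(): force on the tool from outside, world axes, zero at the start.
- bot.read_ft_torque(): the same for the moment, N m.
- bot.read_opening(): finger opening in mm.
- bot.read_grasp_force(): force on a finger pad.
Only numpy, scipy, OpenCV 4.12 (cv2) and the standard library are available. Lean on these libraries where they do the work, as an engineer would, in place of code of your own. Each camera call takes 0.05 s, during which the arm holds its last target. There are 200 camera calls.

TASK

The sharp setting for mounted slides on this copying stand is five clicks up from the bottom. Turn the fine-focus knob on top gently anticlockwise until you feel it come up against its stop, without forcing it, then turn it clockwise exactly five clicks, and then press the clamp lever at its right side fully down to hold the setting. Do not knock the camera and leave the other things on the table where they are.

Things in the scene. Friction and masses are not known exactly. Their poses are not given: they have to be found in the camera images.
- stand: slide-copying stand fixed on the table: baseboard 300 x 320 mm, top 22 mm high, light panel and slide gate on it, column at the rear (+x of the stand) with a focus slide and a camera looking down. Origin under the centre of the baseboard; x points from the operator to the column, y to the operator's left, z up
- knob_axis (a point): point on the upright axis of the fine-focus knob, 14 mm below its top, where it is gripped; it does not turn with the knob. Knob: black, fluted, round, rubber-faced (25 N of grip holds it), 40 mm across, grip part 28 mm high, 292 to 320 mm above the table; below it a collar with a steel dog, over a flat cap, top at 280 mm. Keep fingertips 8 mm or more above the cap to clear dog and pin
- stop_pin: steel pin, 5 mm across, standing 6.5 mm high on the cap in front of the knob, 22 mm from its axis. The dog on the knob's collar meets it at the lower stop (after anticlockwise turning). It is sprung and gives way by 1 mm per 8 N, which is about 4 N m per rad at the knob; over 30 N (0.65 N m at the knob) is forcing it. Origin at its foot
- carriage (a joint): height in m of camera and carriage above the lowest click: 0 there, 0.00005 more per click, driven by the knob; readings err by several clicks: count by feel. A click is 30 deg; clockwise from above raises. Leaving a click takes up to 0.14 N m; half way it lets go and pulls as hard into the next. The stop is 7 deg below the lowest click; let go, it springs back. Starts at rest 2 to 5 clicks up
- clamp (a joint): angle in rad of the clamp lever: 0 open, arm raised 30 deg above level; 0.6 fully down on its stop (clamped), arm 4 deg below level. Starts between 0 and 0.12. Stiff hinge that stays where it is left: about 4 to 5 N down at the ball moves it. The hinge lies along the stand's y, behind the ball (+x of the stand)
- clamp_ball (a point): centre of the ball, 17 mm across, at the end of the black clamp lever on the right (-y) side of the focus slide; the arm points from the hinge to the operator (-x of the stand) and is 66 mm long. The ball goes down by about 39 mm and 9 mm to the front as the lever is pressed down
- camera: black camera on the carriage in front of the knob, lens down, body 88 x 128 mm, its top 215 mm above the table; moves up with the carriage. Its origin is a point under the knob axis, at about table height. Not to be knocked
- lens_cap: black lens cap, disc 66 mm across and 8 mm high, lying on the stand's baseboard on its left side; origin at its underside. Bystander: leave it where it is
- blower: grey rubber blower bulb, 57 mm across, 105 mm high, standing on the table left of the stand; origin at its underside. Bystander
- loupe: clear and black loupe, 50 mm across, 52 mm high, standing right of the stand; origin at its underside. Bystander
- slide_tray: open wooden tray full of mounted slides, 220 x 62 x 54 mm, left of the stand; origin at its underside, long side along its x. Bystander
- spare_lens: black spare lens standing on end, 68 mm across, 78 mm high, right of the stand; origin at its underside. Bystander
- screwdriver: screwdriver lying on the right side of the baseboard, long side along its x. Bystander

How it is judged (in metres and radians):
On the way, in this order (a step that is already met when the one before it is completed fails the run):
1. the knob has been wound back down to its lowest click (value of joint carriage below 1.5e-05 m), for 0.2 s.
2. the knob stands five clicks up, the clamp still open (value of joint carriage between 0.000232 and 0.000268 m and value of joint clamp below 0.3 rad), for 0.3 s.
3. the clamp lever is pressed fully down (value of joint clamp above 0.54 rad and value of joint carriage between 0.000232 and 0.000268 m), for 0.2 s.
At the end, for the whole second after the job is handed in: the carriage stands five clicks (0.25 mm, within a third of a click) above its lowest click, and the clamp lever is fully down (within 0.06 rad of its stop) and at rest (all of step 3 and velocity of joint clamp between -0.05 and 0.05 rad/s); the robot touches nothing.
It fails at once if the knob is forced against its stop (over 30 N on the stop pin) (contact force between stop_pin and anything else above 30 N).
It fails at once if the camera is knocked (over 5 N) (contact force between camera and the arm above 5 N or contact force between camera and the fingers above 5 N).
It fails at once if a bystander is moved by more than 20 mm (distance of any of lens_cap, blower, loupe, slide_tray, spare_lens, screwdriver from where it was at the start of the episode above 0.02 m).
It also fails if it takes over 72 s, if anything falls off the work surface, if the arm or the gripper's body presses on something with over 40 N, if the wrist force passes 120 N, or if a joint passes its speed limit or range.

## Working session

There is one attempt and no reset: what is moved stays moved. The work goes in short steps, each a Python script; the robot and the scene stay as the last script left them, time stands still between calls to the robot, and variables do not carry over. Pictures are saved under pics/ and viewed, at most 10 in all, crops included, and the job is handed in when it is done.

```bash
mkdir -p pics; ls; cat > h.py <<'E'
import numpy as np, cv2
from cell import bot
from scipy.spatial.transform import Rotation as R
def ray(pic,px):
    K=np.array(pic["camera_matrix"]);d=None
    if "distortion" in pic: d=np.array(pic["distortion"])
    u=cv2.undistortPoints(np.array([[px]],float),K,d)[0,0]
    v=np.array(pic["rotation"])@np.array([u[0],-u[1],-1.]);return np.array(pic["eye"]),v/np.linalg.norm(v)
def tri(a,b):
    A=np.zeros((3,3));y=np.zeros(3)
    for e,v in (a,b):
        P=np.eye(3)-np.outer(v,v);A+=P;y+=P@e
    x=np.linalg.solve(A,y);res=[np.linalg.norm((np.eye(3)-np.outer(v,v))@(x-e)) for e,v in (a,b)];return x,res
def atz(r,z): e,v=r;return e+v*(z-e[2])/v[2]
def save(pic,n,crop=None,s=1):
    im=pic["image"][:,:,::-1]
    if crop: im=im[crop[1]:crop[3],crop[0]:crop[2]]
    cv2.imwrite("pics/"+n,cv2.resize(im,None,fx=s,fy=s,interpolation=cv2.INTER_CUBIC))
E
python3 - <<'E'
from h import *
np.set_printoptions(precision=1,suppress=True)
print(bot.read_time_s(),bot.hold_point_z)
t=bot.capture("top");s=bot.capture("side")
print([k for k in t if k!='image'],t['eye'],s['eye'])
save(t,"t0.png");save(s,"s0.png")
for n in ["knob_axis","stop_pin","clamp_ball","stand","camera","carriage","clamp","lens_cap","blower","loupe","slide_tray","spare_lens"]:
    a=bot.place_of(t,n) if n not in("carriage","clamp") else [];b=bot.place_of(s,n) if n not in("carriage","clamp") else []
    print(n,[(np.round(q["pixel"]),round(q["p"],2)) for q in a[:2]],[(np.round(q["pixel"]),round(q["p"],2)) for q in b[:2]],end=' ')
    if a and b: print(*tri(ray(t,a[0]["pixel"]),ray(s,b[0]["pixel"])),end='')
    print()
print(bot.read_time_s())
E
```

```text
pics
0.0 154.70000000000002
['camera_matrix', 'eye', 'rotation', 'shot'] [ 340.2   61.6 1321.9] [  53.2  769.9 1140.3]
knob_axis [(array([323., 176.]), 0.82)] [(array([302., 155.]), 0.95)] [ 196.7  415.8 1231.1] [np.float64(410.6901976272582), np.float64(410.690197627258)]
stop_pin [] [] 
clamp_ball [(array([353., 203.]), 0.5)] [(array([332., 157.]), 0.41)] [ 196.7  415.8 1231.1] [np.float64(410.6901976272582), np.float64(410.690197627258)]
stand [] [(array([322., 236.]), 0.87)] 
camera [] [] 
carriage [] [] 
clamp [] [] 
lens_cap [(array([268., 232.]), 0.76)] [(array([308., 262.]), 0.53)] [ 196.7  415.8 1231.1] [np.float64(410.6901976272582), np.float64(410.690197627258)]
blower [(array([237., 223.]), 0.81)] [(array([286., 286.]), 0.64)] [ 196.7  415.8 1231.1] [np.float64(410.6901976272582), np.float64(410.690197627258)]
loupe [(array([397., 239.]), 0.77)] [(array([366., 202.]), 0.57)] [ 196.7  415.8 1231.1] [np.float64(410.6901976272582), np.float64(410.690197627258)]
slide_tray [(array([204., 230.]), 0.57)] [(array([273., 314.]), 0.85)] [ 196.7  415.8 1231.1] [np.float64(410.6901976272582), np.float64(410.690197627258)]
spare_lens [(array([424., 189.]), 0.94)] [(array([338., 173.]), 0.88)] [ 196.7  415.8 1231.1] [np.float64(410.6901976272582), np.float64(410.690197627258)]
1.1
```

```bash
python3 - <<'E'
from h import *
np.set_printoptions(precision=3,suppress=True)
t=bot.capture("top");s=bot.capture("side")
for q in(t,s): print(q['camera_matrix'],q['rotation'],q['eye'],ray(q,[323,176])[1])
E
```

```text
[[488.881   0.    314.488]
 [  0.    488.881 202.346]
 [  0.      0.      1.   ]] [ 0.119 -0.152 -1.552] [ 340.203   61.557 1321.859] 1.0
[[442.027   0.    313.084]
 [  0.    442.027 196.047]
 [  0.      0.      1.   ]] [ 0.285 -0.944 -2.409] [  53.217  769.946 1140.304] 1.0
```

View pics/t0.png

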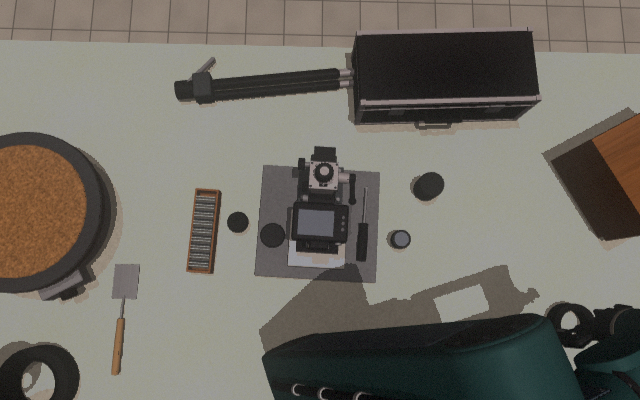

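View pics/s0.png

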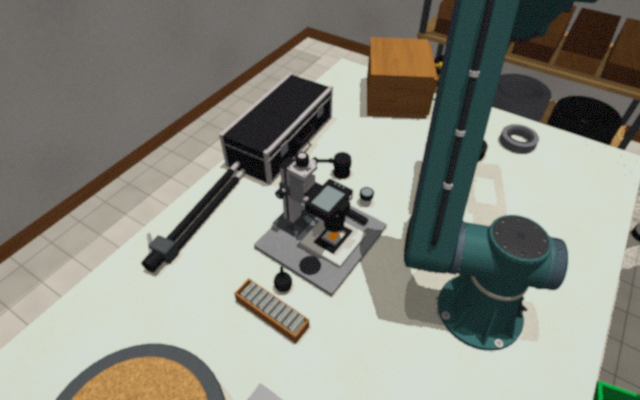

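The top view shows the stand with its column to the rear (knob about (323,173)) and the clamp lever at its right ((352,180–203)). The side view shows the knob at (302,158). The camera rotation is a rotation vector, so I'm fixing that helper.

```bash
sed -i 's/np.array(pic\["rotation"\])@/R.from_rotvec(pic["rotation"]).as_matrix()@/' h.py
python3 - <<'E'
from h import *
np.set_printoptions(precision=1,suppress=True)
t=bot.capture("top");s=bot.capture("side")
for n in ["knob_axis","stop_pin","clamp_ball","stand","camera","screwdriver","loupe","spare_lens"]:
    a=bot.place_of(t,n);b=bot.place_of(s,n)
    print(n,[(np.round(q["pixel"],1),round(q["p"],2)) for q in a[:2]],[(np.round(q["pixel"],1),round(q["p"],2)) for q in b[:2]],end=' ')
    if a and b: print(*tri(ray(t,a[0]["pixel"]),ray(s,b[0]["pixel"])),end='')
    elif a: print(atz(ray(t,a[0]["pixel"]),0))
    elif b: print(atz(ray(s,b[0]["pixel"]),0))
    print()
# baseboard corners top view (z=22)
for p in [(262,165),(380,173),(376,282),(254,276)]: print(p,atz(ray(t,p),22))
print('knob top',atz(ray(t,(323,173)),320))
save(t,"t1.png",(250,130,410,290),4);save(s,"s1.png",(240,130,400,250),5)
E
```

```text
knob_axis [(array([322.7, 174.9]), 0.74)] [(array([298.3, 158.1]), 0.68)] [583.1  27.9 310.4] [np.float64(7.081805636255453), np.float64(7.08180563625552)]
stop_pin [] [(array([367.1, 202. ]), 0.46)] [ 462.7 -191.5    0. ]

clamp_ball [(array([352.9, 203.1]), 0.63)] [(array([332.1, 158.3]), 0.61)] [521.4 -40.8 289.8] [np.float64(1.048797077695004), np.float64(1.0487970776950746)]
stand [] [(array([325.2, 237.4]), 0.62)] [502.4  18.6   0. ]

camera [(array([234.4, 222.1]), 0.27)] [(array([309. , 264.9]), 0.34)] [465.3 221.1 140.2] [np.float64(31.326610717262447), np.float64(31.326610717262604)]
screwdriver [(array([365.5, 224.3]), 0.78)] [(array([340.4, 209.5]), 0.63), (array([340.1, 171.3]), 0.44)] [ 513.9 -101.5   13.8] [np.float64(3.1774511497169224), np.float64(3.1774511497169775)]
loupe [(array([395. , 240.6]), 0.52)] [(array([363.9, 202.9]), 0.53)] [ 470.5 -185.    -3.5] [np.float64(0.8336859463771471), np.float64(0.8336859463770985)]
spare_lens [(array([425.8, 188.9]), 0.62)] [(array([341. , 172.2]), 0.64)] [ 615.8 -273.3   -3.6] [np.float64(0.817540760901261), np.float64(0.8175407609011899)]
(262, 165) [668.7 180.5  22. ]
(380, 173) [ 652.  -142.3   22. ]
(376, 282) [ 357.4 -128.6   22. ]
(254, 276) [368.9 192.3  22. ]
knob top [578.4  24.7 320. ]
```

View pics/s1.png

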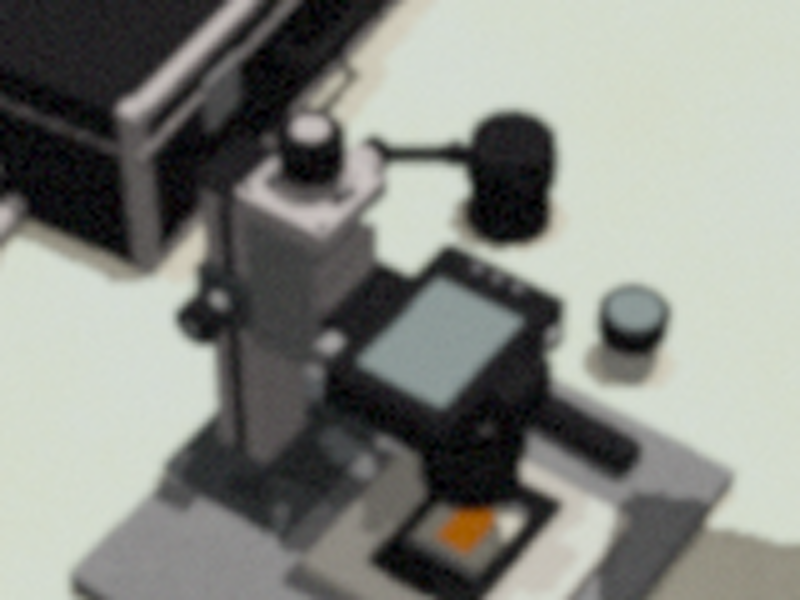

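```bash
python3 -c "
import cv2;i=cv2.imread('pics/t1.png');cv2.imwrite('pics/t1c.png',i[0:500])"
```

```text
(no output)
```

View pics/t1c.png

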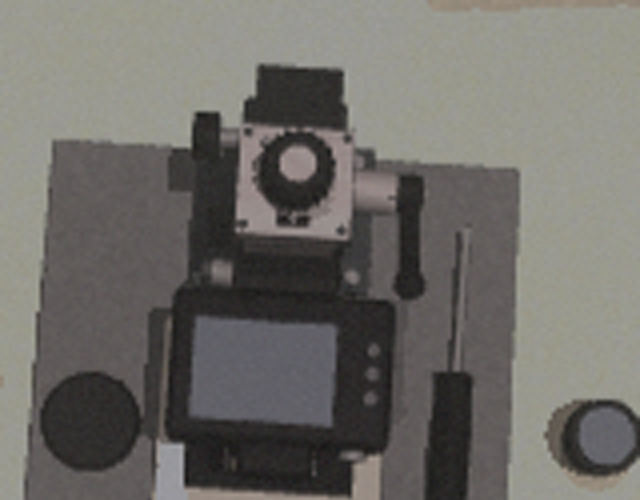

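The side crop shows the knob's light top disc at (302.6,155.6) in the full image. The top crop shows it at (324.2,171.2) and the ball at (352.2,202). I'll triangulate these, then approach.

```bash
python3 - <<'E'
from h import *
np.set_printoptions(precision=2,suppress=True)
t=bot.capture("top");s=bot.capture("side")
print(tri(ray(t,(324.25,171.25)),ray(s,(302.6,155.6))),atz(ray(t,(324.25,171.25)),320),atz(ray(s,(302.6,155.6)),320))
print(tri(ray(t,(352.2,202)),ray(s,(332,160))))
k=atz(ray(t,(324.25,171.25)),320)
from itertools import product
for yaw in range(-180,180,30):
    o=(R.from_euler('z',yaw-2.5,degrees=True)*R.from_rotvec([np.pi,0,0])).as_rotvec()
    print(yaw,bot.ik([k[0],k[1],306+154.7+60],o))
print(bot.read_joints(),bot.read_wrist_force(),bot.read_ft_torque(),bot.read_orientation(),bot.read_opening(),bot.read_time_s())
E
```

```text
(array([581.97,  21.71, 317.99]), [np.float64(0.7853378739572116), np.float64(0.7853378739571734)]) [582.22  22.11 320.  ] [579.88  23.36 320.  ]
(array([523.39, -40.69, 282.82]), [np.float64(0.6811657578068298), np.float64(0.6811657578069115)])
-180 [-0.08  0.25  1.38  0.    1.51 -1.61]
-150 [-0.08  0.25  1.38  0.    1.51 -2.13]
-120 [-0.08  0.25  1.38  0.    1.51 -2.65]
-90 None
-60 [-0.08  0.25  1.38 -0.    1.51  2.58]
-30 [-0.08  0.25  1.38  0.    1.51  2.06]
0 [-0.08  0.25  1.38  0.    1.51  1.53]
30 [-0.08  0.25  1.38  0.    1.51  1.01]
60 [-0.08  0.25  1.38 -0.    1.51  0.49]
90 [-0.08  0.25  1.38 -0.    1.51 -0.04]
120 [-0.08  0.25  1.38 -0.    1.51 -0.56]
150 [-0.08  0.25  1.38  0.    1.51 -1.08]
[-1.22  0.36  1.51 -0.    1.27 -0.12] [ 0.39 -0.87 -0.62] [-0.05  0.   -0.01] [-3.05 -0.73  0.  ] 85.23031499682476 2.2
```

```bash
cat >> h.py <<'E'
def ori(yaw): return (R.from_euler('z',yaw-2.5,degrees=True)*R.from_rotvec([np.pi,0,0])).as_rotvec()
def stat(m=''): print(m,'F',np.round(bot.read_wrist_force(),2),'M',np.round(bot.read_ft_torque(),3),'p',np.round(bot.read_ee_pos(),2),'op',round(bot.read_opening(),2),'gf',np.round(bot.read_grasp_force(),1),'t',round(bot.read_time_s(),2),flush=True)
E
python3 - <<'E'
from h import *
k=np.array([581.5,22.3])
bot.move_ptp([*k,555],ori(90)); stat('above')
bot.movel([*k,463],150); bot.wait(.2); stat('down')
bot.grip(55); stat('55')
bot.grip(30,20); bot.wait(.2); stat('grip')
E
```

```text
above F [ 0.35 -0.72 -0.08] M [-0.046 -0.006  0.046] p [581.55  21.42 554.68] op 85.36 gf 0.0 t 4.53
down F [-0.47  0.66  0.25] M [-0.016  0.006  0.011] p [581.85  22.26 464.19] op 85.79 gf 0.0 t 5.5
55 F [-0.57 -0.41 -0.48] M [-0.017  0.001  0.01 ] p [581.48  22.35 463.04] op 55.08 gf 0.0 t 5.91
grip F [ 5.16 -0.6   0.05] M [ 0.005 -0.674 -0.053] p [583.02  22.21 463.87] op 39.41 gf 23.4 t 6.38
```

```bash
python3 - <<'E'
from h import *
def F(n=6):
    return np.mean([bot.read_wrist_force() for _ in range(n)],0)
k=np.array([581.5,22.3]);z=463
for dx in (1.,2.):
    bot.movel([k[0]+dx,k[1],z],30); bot.wait(.15); print(dx,F(),bot.read_ee_pos(),bot.read_time_s())
E
```

```text
1.0 [ 5.3919713  -0.66752198  3.98589879] [583.33560123  22.2337959  463.82493603] 6.7833
2.0 [ 2.02585597 -0.09949302  6.46094846] [583.69709042  22.25163568 463.82099534] 7.1833
```

```bash
python3 - <<'E'
from h import *
def F(n=6):
    return np.mean([bot.read_wrist_force() for _ in range(n)],0)
k=np.array([584.,22.3]);z=463
bot.grip(60); bot.movel([*k,z],60); 
bot.move_ptp([*k,z],ori(0)); bot.wait(.2); stat('open0')
bot.grip(30,20); bot.wait(.2); stat('grip0'); print(F(),bot.read_joints())
E
```

```text
open0 F [ 0.21 -0.19 -0.37] M [-0.013 -0.052  0.014] p [583.99  22.29 462.99] op 60.3 gf 0.0 t 9.37
grip0 F [-0.91  0.82  1.92] M [0.093 0.033 0.046] p [584.    22.33 463.12] op 39.19 gf 20.6 t 9.88
[-0.91014509  0.82183545  1.9241011 ] [-7.99845738e-02  2.89742430e-01  1.46521321e+00  8.90136003e-05
  1.38649826e+00  1.53441493e+00]
```

```bash
python3 - <<'E'
from h import *
import json
bot.grip(30,32); bot.wait(.1); stat('g')
q=np.array(bot.ik([584.,22.3,463.3],ori(0))); q0=q[5]; print(q)
log=[]
st=3.
while q[5]>-2.5:
    q[5]-=np.radians(st); bot.set_joints(q); bot.wait(.08)
    M=np.mean([bot.read_ft_torque() for _ in range(4)],0)[2]; f=bot.read_wrist_force()
    log.append((round(np.degrees(q0-q[5]),1),round(np.degrees(q0-bot.read_joints()[5]),1),round(M,3),*[round(x,1) for x in f]))
    print(*log[-1],flush=True)
    st=1.5 if M<-.16 else 3.
    if M<-.26: break
    if np.hypot(f[0],f[1])>15: print('lat');break
    if bot.read_time_s()>40: break
stat('end'); json.dump(dict(q=list(q),q0=q0),open('st.json','w'))
E
```

```text
g F [-0.47  1.24  3.  ] M [ 0.13   0.086 -0.027] p [584.01  22.33 463.18] op 38.68 gf 32.0 t 10.19
[-0.08000197  0.28966936  1.4648844   0.          1.38703889  1.53442759]
3.0 2.9 -0.125 0.7 0.4 1.1
6.0 5.9 -0.148 -1.2 1.1 -0.7
9.0 8.9 -0.043 -0.2 1.8 -0.7
12.0 11.9 -0.021 0.4 0.8 -0.7
15.0 14.9 -0.091 0.1 1.2 -1.1
18.0 17.9 0.017 1.2 1.8 -1.1
21.0 20.9 0.035 1.1 1.7 -2.7
24.0 23.9 0.102 0.4 1.4 -1.8
27.0 26.9 0.104 1.0 2.2 -3.7
30.0 29.9 0.038 1.3 2.7 -3.1
33.0 32.9 -0.123 1.9 1.9 -3.7
36.0 35.9 -0.079 0.7 2.1 -3.7
39.0 38.9 -0.013 1.3 2.1 -3.2
42.0 41.9 -0.033 0.8 2.2 -3.8
45.0 44.9 0.035 1.8 2.0 -5.0
48.0 47.9 0.03 2.1 1.6 -5.9
51.0 50.9 0.035 0.6 2.4 -4.9
54.0 53.9 0.003 0.8 1.9 -4.6
57.0 56.9 0.142 0.7 2.4 -5.8
60.0 59.9 -0.012 1.9 1.8 -5.8
63.0 62.9 -0.1 0.4 1.8 -6.1
66.0 65.9 -0.068 1.0 3.5 -5.6
69.0 68.9 -0.04 0.5 2.7 -6.5
72.0 71.9 -0.011 1.7 2.3 -5.7
75.0 74.9 0.034 0.9 3.2 -6.1
78.0 77.9 0.067 1.6 2.3 -6.4
81.0 80.9 0.057 0.0 2.2 -6.0
84.0 83.9 -0.002 1.2 2.6 -6.2
87.0 86.9 0.136 1.4 3.0 -6.9
90.0 89.9 -0.037 0.3 2.2 -6.7
93.0 92.9 -0.106 0.6 2.8 -5.9
96.0 95.9 -0.061 0.6 2.0 -6.7
99.0 98.9 -0.1 0.3 3.2 -6.9
102.0 101.9 -0.014 1.6 2.4 -7.5
105.0 104.9 0.001 -0.4 2.9 -6.6
108.0 107.9 -0.007 1.6 2.7 -7.3
111.0 110.9 0.087 0.2 2.1 -6.4
114.0 113.9 0.091 1.1 2.6 -6.1
117.0 116.9 0.122 0.6 2.3 -7.6
120.0 119.9 -0.014 0.5 2.5 -7.3
123.0 122.9 -0.156 1.4 2.3 -7.2
126.0 125.9 -0.085 0.6 2.6 -8.0
129.0 128.9 -0.148 1.2 3.1 -7.2
132.0 131.9 -0.233 1.2 2.7 -8.0
133.5 133.4 -0.305 0.9 3.8 -8.5
end F [ 0.95  3.85 -8.55] M [ 0.557 -0.119 -0.305] p [584.    22.35 463.28] op 39.11 gf 33.1 t 25.19
```

The stop is clear: clicks at 0, 30, 60, 90 and 120°, then a steady rise beyond about 127°. So the lowest click is at 120°, and five clicks up is −30°.

```bash
python3 - <<'E'
from h import *
import json
d=json.load(open('st.json'));q=np.array(d['q']);q0=d['q0']
a=np.degrees(q0-q[5]); 
targets=list(np.arange(130,-30,-4.))+[-30.]
for a in targets:
    q[5]=q0-np.radians(a); bot.set_joints(q); bot.wait(.06)
    M=np.mean([bot.read_ft_torque() for _ in range(4)],0)[2]
    print(round(a,1),round(M,3),end=' | ',flush=True)
    if abs(M)>.3 and a<125: print('big');break
bot.wait(.4); stat('end'); json.dump(dict(q=list(q),q0=q0),open('st.json','w'))
E
```

```text
130.0 -0.162 | 126.0 -0.062 | 122.0 -0.078 | 118.0 0.05 | 114.0 0.127 | 110.0 0.055 | 106.0 -0.037 | 102.0 0.017 | 98.0 -0.071 | 94.0 -0.105 | 90.0 -0.057 | 86.0 0.153 | 82.0 0.068 | 78.0 0.09 | 74.0 0.055 | 70.0 -0.005 | 66.0 -0.091 | 62.0 -0.088 | 58.0 0.02 | 54.0 0.118 | 50.0 0.018 | 46.0 -0.01 | 42.0 0.0 | 38.0 -0.046 | 34.0 -0.146 | 30.0 0.041 | 26.0 0.112 | 22.0 0.03 | 18.0 0.058 | 14.0 0.028 | 10.0 -0.032 | 6.0 -0.074 | 2.0 -0.068 | -2.0 0.017 | -6.0 0.066 | -10.0 0.042 | -14.0 0.004 | -18.0 -0.021 | -22.0 -0.025 | -26.0 -0.186 | -30.0 0.038 | end F [-0.08  3.19 -9.23] M [ 0.585 -0.067  0.034] p [584.    22.28 463.3 ] op 39.03 gf 33.4 t 38.23
```

Five clean clicks counted, each on a −/+ torque crossing (the last at −30°). Now I'll release and press the clamp.

```bash
python3 - <<'E'
from h import *
bot.grip(70); stat('rel')
bot.movel([584,22.3,545],200)
bot.move_ptp([523.5,-40.7,520],ori(0)); bot.grip(0,20); stat('above ball')
b=np.array([523.5,-40.7]); tip0=None
zt=310.; x=b.copy()
bot.movel([*x,zt+173],120)
f0=np.mean([bot.read_wrist_force() for _ in range(4)],0)[2]
c=None
while zt>250:
    zt-=3
    if c is not None:
        # arc: ball drop h since contact -> forward shift
        h=c-zt; a=np.arcsin(np.clip(np.sin(np.radians(28))-h/66,-.2,1)); s=66*(np.cos(a)-np.cos(np.radians(28)))
        x=b+s*np.array([-np.cos(np.radians(2.5)),np.sin(np.radians(2.5))])
    bot.movel([*x,zt+173],60)
    f=np.array(bot.read_wrist_force()); print(zt,np.round(f,1),np.round(bot.read_ee_pos(),1),flush=True)
    if c is None and f[2]-f0>2: c=zt+1.5
    if f[2]-f0>14: break
    if bot.read_time_s()>60: break
bot.wait(.3); stat('end')
s=bot.capture('side'); save(s,'s2.png',(240,130,400,250),5)
E
```

```text
rel F [ 0.85 -0.48 -0.58] M [-0.017 -0.064 -0.023] p [584.25  22.01 464.13] op 70.3 gf 0.0 t 38.64
above ball F [ 0.67  0.58 -0.  ] M [ 0.036 -0.032  0.016] p [523.53 -40.64 520.03] op -0.12 gf 0.0 t 40.53
307.0 [-0.4  1.1  0.6] [523.7 -40.7 480.5]
304.0 [-0.9 -1.  -0.2] [523.4 -40.7 476.9]
301.0 [ 0.1 -0.1 -0.1] [523.4 -40.7 473.7]
298.0 [ 0.6  0.2 -0.2] [523.4 -40.7 470.7]
295.0 [ 0.1  0.2 -0.2] [523.4 -40.7 467.8]
292.0 [ 0.5 -0.5 -0.2] [523.4 -40.7 464.8]
289.0 [-1.3  0.3  2.1] [523.3 -40.7 462. ]
286.0 [-2.7 -0.5  2.5] [523.2 -40.7 459.1]
283.0 [-1.4  0.3  2.5] [521.3 -40.6 456.1]
280.0 [-2.5  0.3  2.8] [520.  -40.5 452.9]
277.0 [-3.  -0.1  3. ] [519.1 -40.5 449.9]
274.0 [-1.8 -0.7  2.2] [518.2 -40.5 446.9]
271.0 [-1.4 -0.7  2.1] [517.4 -40.5 443.9]
268.0 [-1.1 -0.6  2. ] [516.8 -40.4 440.9]
265.0 [-0.8  0.3  0.4] [516.4 -40.4 437.8]
262.0 [ 0.1 -0.3  2.1] [516.1 -40.4 434.8]
259.0 [ 0.1 -0.3  1. ] [515.9 -40.4 431.8]
256.0 [-0.  -0.4  0.4] [515.8 -40.4 428.7]
253.0 [-2.9 -0.3  4.9] [515.9 -40.4 426.2]
250.0 [-7.3  0.2 20.6] [515.9 -40.3 425.2]
end F [-7.99  1.06 20.1 ] M [0.127 1.295 0.011] p [515.85 -40.33 425.22] op -0.23 gf 10.4 t 46.29
```

View pics/s2.png

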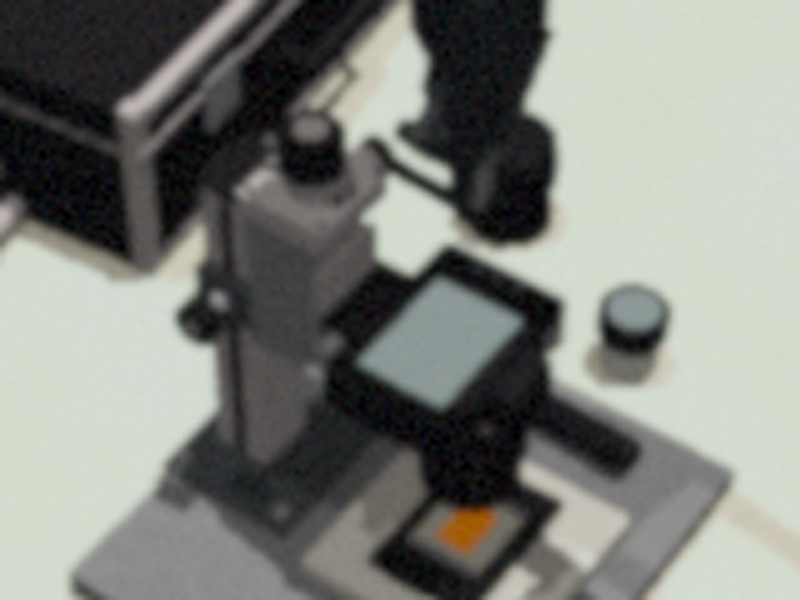

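The lever is down: in the crop it runs from the hub at (372,150) to about (465,195), and the force rose firmly after 37 mm of travel. Now I'll back off and check.

```bash
python3 - <<'E'
from h import *
bot.movel([515.9,-40.4,445],60); bot.movel([515.9,-40.4,560],200)
bot.move_ptp([420,-300,560],ori(0)); bot.wait(.3); stat('away')
t=bot.capture("top");s=bot.capture("side")
A=s["image"][:,:,::-1][140:200,270:350];B=t["image"][:,:,::-1][155:215,290:370]
cv2.imwrite('pics/f.png',cv2.resize(np.vstack([A,B]),None,fx=5,fy=5,interpolation=cv2.INTER_CUBIC))
E
```

```text
away F [-0.1   1.03 -0.23] M [-0.04  -0.006 -0.052] p [ 420.49 -299.22  560.07] op -0.12 gf 0.0 t 48.96
```

View pics/f.png

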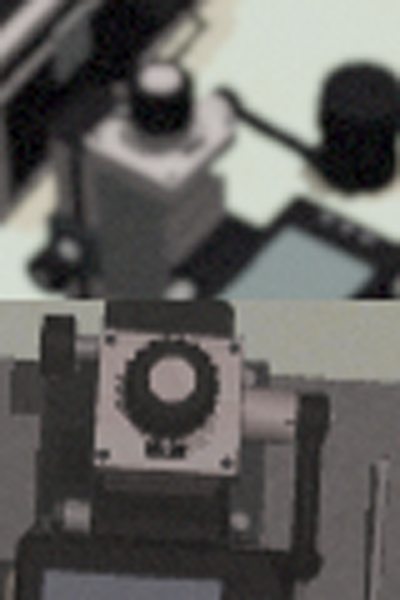

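The crop shows the lever stayed down after release: ball at about (320,155) in the upper half and (308,563) in the lower. The knob and camera are undisturbed, so I'm handing in.

```bash
python3 -c "
from cell import bot
print(bot.hand_in(),bot.read_time_s())"
```

```text
the job is handed in; nothing more can be done
the job is handed in; nothing more can be done
```

I wound the knob gently down to its stop (about 0.3 N m), turned it up exactly five clicks counted by feel, pressed the clamp lever fully down, and handed the job in after about 49 s; no verdict came back.

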